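# Set a scored acrylic sheet over the bench edge for snapping

## Task

The acrylic sheet on the bench board has been scored and is to be snapped along the score. Without lifting it, slide it with the fingers along the board until the score line lies right over the board's aluminium edge, to within 5 mm all along, so that the bare white strip overhangs ready to be snapped off. Leave the other things where they lie.

Things in the scene. Friction and masses are not known exactly. Their poses are not given: they have to be found in the camera images.
- board: fixed bench board of dark film-faced plywood, 260 (x) x 480 (y) x 36 mm high, flat-topped; origin at the centre of its underside, on the table; x points away from the robot, towards the edge to be used, z up. The last 22 mm of its top before that edge is aluminium, flush with the plywood. It is turned by up to 15 degrees either way
- edge_mid (a point): middle of the board's straight aluminium far edge, on its top surface, 130 mm in +x from the board's centre; axes as the board's: x points out over the edge, y along it. Beyond the edge the drop to the table is 36 mm
- sheet: loose rigid acrylic sheet, 140 (x) x 200 (y) x 6 mm, about 0.2 kg, flat on the board; origin at the centre of its underside. Kraft paper covers its top but for a bare white strip 40 mm wide at the +x end; the dark score line between them is 30 mm in +x from the centre. +x points to the board's aluminium edge within 13 degrees. Pushed at its rear (-x) side it slides, and stops with the push
- score_left (a point): left (+y) end of the score line, on the sheet's top, 6 mm above the board; in the sheet's frame (30, 100, 6) mm
- score_right (a point): right (-y) end of the score line, on the sheet's top; in the sheet's frame (30, -100, 6) mm
- tape: roll of masking tape lying flat on the board at one side of the sheet, 84 mm across, 24 mm high; origin at the centre of its underside; to be left alone
- knife: scoring knife lying on the board at the other side of the sheet, along its own x, about 172 x 20 x 14 mm; origin about mid-length on its underside; to be left alone
- clamp: one-handed bar clamp lying on the table to the left of the board, about 280 mm long along its own x, 26 mm high, jaws reaching 85 mm to its -y side; origin at the middle of its bar, underside; to be left alone
- offcut: strip snapped off earlier, white, 32 (x) x 200 (y) x 6 mm, lying on the table to the right of the board, its length towards the far side; origin at the centre of its underside; to be left alone
There are look-alikes about, which are no part of the job. What is meant by the sheet is not turquoise, and is the larger of those in its own colour.

How it is judged:
By the outcome, as a careful person would: the job done as asked, in the order asked, and still so for the second after the job is handed in, with the robot touching nothing.
It also fails if it takes over 38 s, if anything falls off the work surface, if the arm or the gripper's body presses on something with over 40 N, if the wrist force passes 120 N, or if a joint passes its speed limit or range.

## Robot

A 6-joint arm with a two-finger parallel gripper is mounted at the origin on the work surface. World frame = base frame: x ahead of the robot, y to its left, z up, the work surface at z = 0. Lengths are in m, angles in rad, forces in N, time in s.
With the tool pointing down it reaches from about 0.35 to 0.975 m from the base axis. Payload 17.4 kg.
Tool frame: the origin (TCP) lies at the very end of the fingers, on their centre line; the grasp point (between the pads) lies 19 mm behind it; z points along the fingers, y is the line along which they close (so a half turn about z gives the same grasp; the last joint's range is limited). The gripper opens to 85 mm and grips with 20 to 120 N. Pads are 22 mm wide; open, the fingers measure 114 mm over their backs; the gripper's body (76 mm by 85 mm) begins 54 mm behind the grasp point. The pads swing forward as they close: fully open they stand 13 mm farther back than shut.
Start: joints at [1.171, 0.116, 1.442, -0, 1.584, -0.038], TCP at [0.239, 0.631, 0.231] pointing down, gripper open.
Joint ranges: [-2.83, 2.83], [-0.83, 2.19], [0.07, 2.5], [-1.14, 4.28], [0.01, 3], [-2.97, 2.97]. Speed limits (rad/s): [1.89, 1.89, 2.22, 3.14, 3.14, 3.14].

## Interface

Orientations are given as a unit quaternion [w, x, y, z].
In Python, from plant import ctrl, get_image, camera_params gives the robot as it stands. The module is installed in compiled form; this text tells all that it offers. Calls block until the motion is done:
- ctrl.movep(position, orientation): joint-space move of the TCP to a pose.
- ctrl.move_linear(position, rot=None, max_speed=0.15, contact_N=None): straight line of the TCP; rot=None keeps the orientation; max_speed is the mean speed in m/s. With contact_N (N) it stops when the force on the tool has changed by that much, and returns True; else False.
- ctrl.move_j(angles): joint-space move.
- ctrl.set_gripper(opening): finger opening in m; the grip force is fixed at half the most; returns when the fingers have stopped.
- ctrl.sleep(seconds).
- ctrl.ik(position, orientation): joint angles nearest the present ones, or None.
- get_image(name): name is "side" or "top" or "wrist"; returns the picture (480x640x3 uint8, red, green, blue); there is no depth.
- camera_params(name): a dict with "vfov" (degrees; the focal length in pixels is half the picture's height over the tangent of half this angle, whatever the lens; pixels are square), "cx", "cy" (the principal point, pixels), "R" (3x3) and "t" (3): a world point X has camera coordinates R X + t. Camera axes: x right, y down, z forward; pixel columns grow to the right and rows downward; lengths in m; the calibration is good to about 2 mm. A picture is of the moment at which its call begins: read the wrist's pose just before it. camera_params takes no time and is no camera call; for the wrist camera it gives the pose at the moment of the call.
A pose or a line that the arm cannot do raises ctrl.Unreachable and nothing moves.
- ctrl.close_job(): hands the job in; it is judged then, once.
Readings, each from a call of its own:
- ctrl.get_t(): time.
- ctrl.get_joint_pos(): joint angles.
- ctrl.get_dq(): joint speeds.
- ctrl.get_effort(): joint torques, N m.
- ctrl.get_position(): TCP position.
- ctrl.get_eef_rot(): TCP orientation.
- ctrl.get_wrist_force(): force on the tool from outside, world axes, zero at the start.
- ctrl.get_wrist_torque(): the same for the moment, N m.
- ctrl.get_grip_width(): finger opening in m.
- ctrl.get_grip_force(): force on a finger pad.
Only numpy, scipy, OpenCV 4.12 (cv2) and the standard library are available. Lean on these libraries where they do the work, as an engineer would, in place of code of your own. Each camera call takes 0.05 s, during which the arm holds its last target. There are 200 camera calls.

## Working session

There is one attempt and no reset: what is moved stays moved. The work goes in short steps, each a Python script; the robot and the scene stay as the last script left them, time stands still between calls to the robot, and variables do not carry over. Pictures are saved under pics/ and viewed, at most 10 in all, crops included, and the job is handed in when it is done.

```bash
mkdir -p pics; python3 - <<'E'
from plant import ctrl,get_image,camera_params
import cv2
for n in("top","side"):
    cv2.imwrite(f"pics/{n}0.png",get_image(n)[:,:,::-1]); print(n,camera_params(n))
print(ctrl.get_t())
E
```

```text
top {'vfov': 44.545864302779265, 'cx': 310.6563562809522, 'cy': 238.5090522982902, 'R': array([[-0.00827051, -0.99996465,  0.00151691],
       [-0.99666388,  0.00812001, -0.08121068],
       [ 0.08119549, -0.0021835 , -0.9966958 ]]), 't': array([0.09126173, 0.5100095 , 1.53498097])}
side {'vfov': 48.397713308727745, 'cx': 320.182788781431, 'cy': 233.8621532111089, 'R': array([[ 0.93482704, -0.35496077, -0.01006227],
       [-0.25595656, -0.65390644, -0.71196391],
       [ 0.24613948,  0.66813862, -0.70214396]]), 't': array([-0.44345117,  0.21688708,  1.22637955])}
0.1
```

View pics/top0.png

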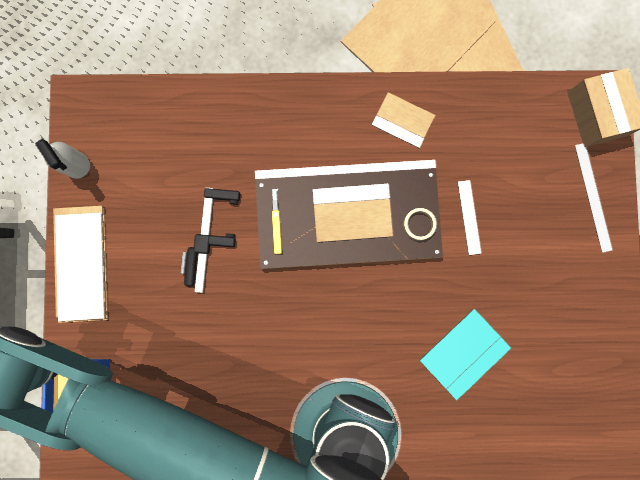

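View pics/side0.png

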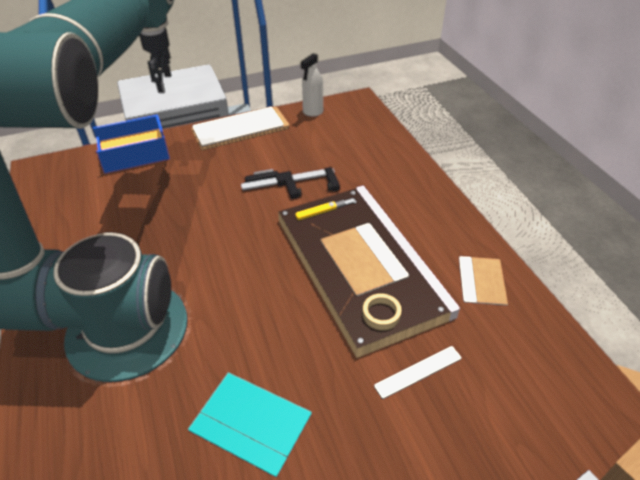

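The top view shows the board at about (255–442, 160–270) with its aluminium edge along rows 160–178. The sheet is at (313–392, 184–242), the tape at (420,224) and the knife at (277,220). The side view agrees: the sheet is mid-board and its white strip faces the aluminium edge.

```bash
cat > h.py <<'E'
import numpy as np,cv2
from plant import ctrl,get_image,camera_params
def cast(uv,p,z):
    f=240/np.tan(np.radians(p["vfov"])/2); uv=np.atleast_2d(uv).astype(float)
    d=np.c_[(uv[:,0]-p["cx"])/f,(uv[:,1]-p["cy"])/f,np.ones(len(uv))]@p["R"]
    c=-p["R"].T@p["t"]
    return c+d*((z-c[2])/d[:,2])[:,None]
def proj(X,p):
    f=240/np.tan(np.radians(p["vfov"])/2); c=np.atleast_2d(X)@p["R"].T+p["t"]
    return c[:,:2]/c[:,2:]*f+[p["cx"],p["cy"]]
def masks(im):
    h=cv2.cvtColor(im,cv2.COLOR_RGB2HSV)
    white=cv2.inRange(h,(0,0,175),(179,45,255)); kraft=cv2.inRange(h,(8,60,140),(25,190,255))
    return white,kraft
def quad(m,near):
    cs,_=cv2.findContours(m,cv2.RETR_EXTERNAL,cv2.CHAIN_APPROX_NONE)
    cs=[c for c in cs if cv2.contourArea(c)>200]
    c=min(cs,key=lambda c:-cv2.pointPolygonTest(c,tuple(map(float,near)),True))
    return c,cv2.boxPoints(cv2.minAreaRect(c))
E
python3 - <<'E'
from h import *
np.set_printoptions(precision=4,suppress=True)
im=get_image("top");p=camera_params("top");w,k=masks(im)
for n,m,pt,z in(("alu",w,(345,169),.036),("strip",w,(350,193),.042),("kraft",k,(353,220),.042)):
    c,b=quad(m,pt);X=cast(b,p,z)[:,:2];print(n,X.tolist(),np.linalg.norm(X-np.roll(X,1,0),axis=1))
q=camera_params("wrist");print(-q["R"].T@q["t"],q["R"],q["vfov"],ctrl.get_position(),ctrl.get_eef_rot())
print("tape,knife",cast([(420,224),(277,220)],p,.05))
E
```

```text
alu [[0.6927627064044062, 0.23456265397460319], [0.718836782414962, -0.24492459208145873], [0.6954578787406503, -0.24574690744117983], [0.669462898438077, 0.23315957835525897]] [0.0233 0.4802 0.0234 0.4796]
strip [[0.6413929817044814, 0.08278317648164751], [0.654885935512189, -0.11926234363176884], [0.6137667390926411, -0.12149096375503203], [0.6003436126412489, 0.08012165873947913]] [0.0411 0.2025 0.0412 0.2021]
kraft [[1.1624747238994415, 0.8060704936989529], [1.1503607274982033, -0.8082037340395019], [-0.10959030194420222, -0.7403735041446764], [-0.09637051660125523, 0.7698284395574966]] [1.2594 1.6143 1.2618 1.5103]
[0.1765 0.6556 0.3726] [[ 0.3539  0.9353 -0.0015]
 [ 0.9019 -0.3408  0.2654]
 [ 0.2477 -0.0953 -0.9641]] 65.23541960303591 [0.2389 0.6312 0.2307] [-0.0001  0.1799  0.9837 -0.0004]
tape,knife [[ 0.544  -0.1986  0.05  ]
 [ 0.5576  0.1746  0.05  ]]
```

```bash
cat >> h.py <<'E'
from scipy.spatial.transform import Rotation as Ro
def down(yaw,s=1):  # tool x = s * (board x at yaw), z down
    c,n=s*np.cos(yaw),s*np.sin(yaw)
    q=Ro.from_matrix(np.array([[c,n,0],[n,-c,0],[0,0,-1]])).as_quat(); return [q[3],q[0],q[1],q[2]]
def bx(y): return np.array([np.cos(y),np.sin(y)])
TB,TS=0.0543,0.0667
SC=np.array([.607,-.0205]); RM=SC-.1*bx(TS)
E
python3 - <<'E'
from h import *
a=RM-.032*bx(TS)
for s in(1,-1):
    for z in(.2,.02): print(s,z,ctrl.ik([*a,z],down(TS,s)))
s=1 if ctrl.ik([*a,.02],down(TS,1)) is not None else -1
ctrl.movep([*a,.12],down(TS,s)); print(s,ctrl.get_t(),ctrl.get_position(),ctrl.get_grip_width())
cv2.imwrite("pics/w1.png",get_image("wrist")[:,:,::-1])
E
```

```text
1 0.2 [-1.15138791e-01 -3.19517341e-01  1.89504394e+00 -4.44089210e-16
  1.56606605e+00  1.38895754e+00]
1 0.02 [-1.15138791e-01 -1.83808604e-01  2.08789868e+00 -4.44089210e-16
  1.23750258e+00  1.38895754e+00]
-1 0.2 [-1.15138791e-01 -3.19517341e-01  1.89504394e+00 -4.44089210e-16
  1.56606605e+00 -1.75263512e+00]
-1 0.02 [-1.15138791e-01 -1.83808604e-01  2.08789868e+00 -4.44089210e-16
  1.23750258e+00 -1.75263512e+00]
1 2.6667 [ 0.47551303 -0.0288364   0.12016767] 0.08524439490444977
```

View pics/w1.png

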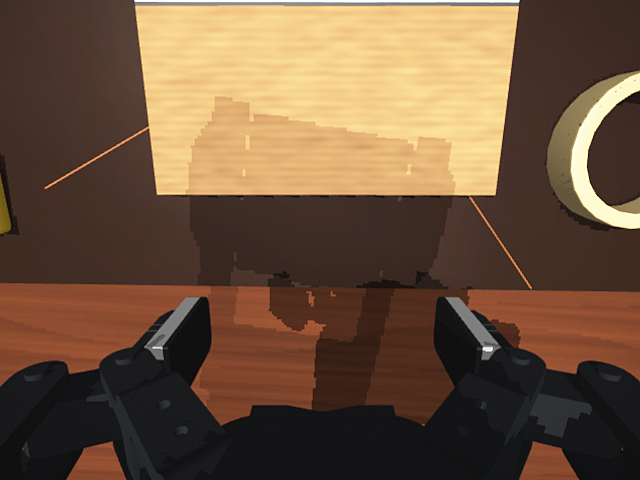

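The wrist view shows the sheet's rear edge along row 195, from column 157 to 497. It is centred between the fingers and parallel to them, and there is clear board behind it. Next I go down to the board by contact, lift slightly and push most of the way.

```bash
python3 - <<'E'
from h import *
p=camera_params("wrist");print("rear",cast([(157,195),(497,195)],p,.042),"pred mid",RM)
a=RM-.032*bx(TS)
ctrl.move_linear([*a,.045],max_speed=.1)
hit=ctrl.move_linear([*a,.012],max_speed=.02,contact_N=4)
z=ctrl.get_position()[2]; print(hit,z,ctrl.get_wrist_force(),ctrl.get_t())
if hit:
    z+=.0025
    ctrl.move_linear([*a,z],max_speed=.02)
    f0=np.array(ctrl.get_wrist_force())
    m=RM-.016*bx(TS); ctrl.move_linear([*m,z],max_speed=.06)
    e=SC+.0997*bx(TB)-(.1+.011+.014)*bx(TB)
    ctrl.move_linear([*e,z],down(TB),max_speed=.03)
    print(np.array(ctrl.get_wrist_force())-f0,ctrl.get_position())
    b=e-.012*bx(TB); ctrl.move_linear([*b,z],max_speed=.05)
    ctrl.move_linear([*(e+.0*bx(TB)),.20],max_speed=.15)
    im=get_image("wrist");cv2.imwrite("pics/w2.png",im[:,:,::-1]);cv2.imwrite("pics/t2.png",get_image("top")[100:300,200:500,::-1])
    print(ctrl.get_t(),z)
E
```

```text
rear [[ 0.50261233  0.07093815  0.042     ]
 [ 0.516216   -0.12899415  0.042     ]] pred mid [ 0.50722236 -0.02716506]
True 0.022814820018318898 [-1.88225831  1.00971304  8.39322789] 4.6917
[-2.22215999 -0.41766251  0.54756462] [ 0.58172441 -0.02187995  0.02532975]
10.3917 0.025314820018318897
```

View pics/w2.png

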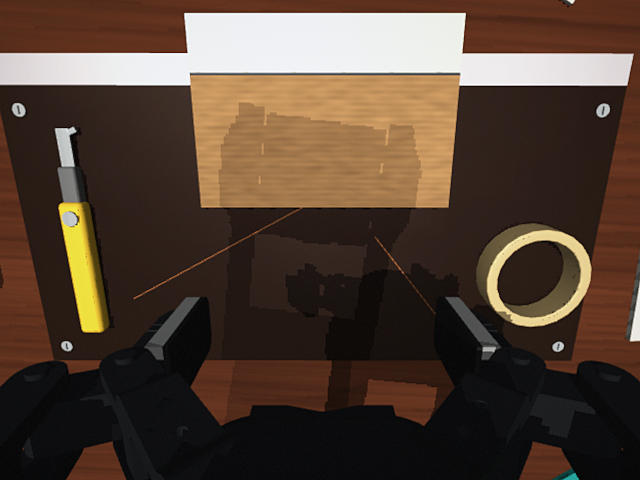

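The sheet now has its white strip past the edge. The score runs along row 73 (columns 191–460), and the aluminium's far edge is at about row 53 on both sides. The tape and knife have not moved. Now I measure the remaining gap.

```bash
cat >> h.py <<'E'
def measure(im,p,cols_e=((20,170),(485,620)),cols_s=(205,448),re=(40,66),rs=(62,86)):
    h=cv2.GaussianBlur(cv2.cvtColor(im,cv2.COLOR_RGB2GRAY),(1,5),0).astype(float)
    ue=np.r_[np.arange(*cols_e[0]),np.arange(*cols_e[1])]
    ve=re[0]+np.argmax(np.diff(h[re[0]:re[1],ue],axis=0),axis=0)+1.0   # table dark -> alu
    us=np.arange(*cols_s); vs=rs[0]+np.argmin(h[rs[0]:rs[1],us],axis=0)+.5
    E=cast(np.c_[ue+.5,ve],p,.036)[:,:2]; S=cast(np.c_[us+.5,vs],p,.042)[:,:2]
    def fit(P):
        k=np.ones(len(P),bool)
        for _ in range(4):
            c=np.polyfit(P[k,1],P[k,0],1); r=P[:,0]-np.polyval(c,P[:,1]); k=abs(r)<.003
        return c,r[k].std(),k.mean()
    (ce,re_,ke),(cs,rs_,ks)=fit(E),fit(S)
    ya=S[:,1].min(),S[:,1].max(); ym=np.mean(ya); L=np.array([ym+.1,ym-.1])
    gap=(np.polyval(ce,L)-np.polyval(cs,L))*np.cos(np.arctan(ce[0]))
    print("edge yaw",-np.arctan(ce[0]),"score yaw",-np.arctan(cs[0]),"gap L,R mm",gap*1e3,"rms",re_,rs_,"in",ke,ks,"score mid",np.polyval(cs,ym),ym)
    return gap,-np.arctan(ce[0]),-np.arctan(cs[0])
E
python3 - <<'E'
from h import *
im=cv2.imread("pics/w2.png")[:,:,::-1]
p=camera_params("wrist");measure(im,p)
t=get_image("top");q=camera_params("top");w,k=masks(t);wx=cv2.resize(t[130:230,270:430],None,fx=5,fy=5,interpolation=cv2.INTER_NEAREST);print(ctrl.get_position())
cv2.imwrite("pics/t3.png",wx[:,:,::-1])
E
```

```text
edge yaw 0.05429707209896826 score yaw 0.05442357491148011 gap L,R mm [15.60492212 15.57958405] rms 0.00010918635016042384 1.1074462979043681e-16 in 1.0 1.0 score mid 0.6921904824094265 -0.01869443241127291
[ 0.58148299 -0.02186914  0.19915981]
```

```bash
python3 - <<'E'
from h import *
z=.0253
e=SC+.0997*bx(TB)-.125*bx(TB)
b=e-.012*bx(TB)
ctrl.move_linear([*b,.20],max_speed=.15); ctrl.move_linear([*b,z],max_speed=.12)
f=e+.0156*bx(TB)
ctrl.move_linear([*f,z],max_speed=.025)
ctrl.move_linear([*(f-.012*bx(TB)),z],max_speed=.05)
ctrl.move_linear([*e,.20],max_speed=.15); ctrl.sleep(.3)
p=camera_params("wrist");im=get_image("wrist");cv2.imwrite("pics/w4.png",im[:,:,::-1])
measure(im,p,rs=(44,64)); print(ctrl.get_t())
E
```

```text
edge yaw 0.054473461343574024 score yaw 0.05669686597827674 gap L,R mm [ 0.23605408 -0.20934216] rms 2.298171557401071e-16 0.0002414287889404273 in 1.0 1.0 score mid 0.7076005682340338 -0.01782195902707981
15.6083
```

View pics/w4.png

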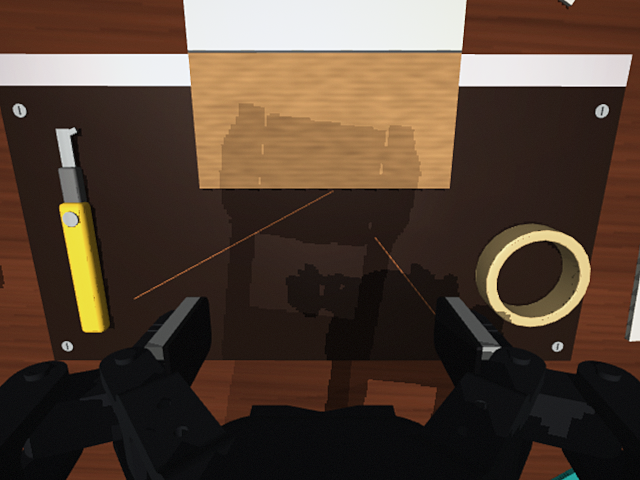

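The score line (row 52) now lies over the aluminium edge, within about 0.3 mm at both ends. The tape and knife are where they were, and the gripper is clear of everything, so I'm handing in.

```bash
python3 -c "
from plant import ctrl
print(ctrl.close_job())"
```

```text
the job is handed in; nothing more can be done
None
```

The sheet's score line lies over the board's aluminium edge to within about 0.3 mm at both ends as measured by the wrist camera, the tape and knife are where they were, and I handed the job in at about 15.6 s.

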